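# Find the full staple tin by weight

### The job

The stapler is empty, and only one of the two closed tins on the slab is full of staples: the heavier one. Pick up the square tin first, hold it still for a moment at least 5 cm clear of the slab to feel its weight and put it back down on the slab; then do the same with the round tin. Put the heavier tin in the middle of the bamboo tray and leave the other standing on the bare slab; keep the tins upright and set them down gently, never letting one drop.

Things in the scene. Friction and masses are not known exactly. Their poses are not given: they have to be found in the camera images.
- square_tin: Closed brushed-steel tin with a flat bamboo lid, square in plan, 62 by 62 mm. x and y run square to its flat sides. Both tins are 75 mm tall, their walls straight from the slab to the top; each is shut for good and rigid, its contents lie loose inside and unseen. Nearly empty a tin weighs about 0.13 to 0.17 kg, full of staples about 0.38 to 0.51 kg. Origin: centre of the underside, z up.
- round_tin: Closed brushed-steel tin with a flat bamboo lid, round in plan, 62 mm in diameter, otherwise like the square one. Both tins are 75 mm tall, their walls straight from the slab to the top; each is shut for good and rigid, its contents lie loose inside and unseen. Nearly empty a tin weighs about 0.13 to 0.17 kg, full of staples about 0.38 to 0.51 kg. Origin: centre of the underside, z up.
- tray: Flat square bamboo tray without a rim, 140 by 140 mm, 12 mm thick, fixed on the slab. Origin: centre of its underside, on the slab (z = 0); its top is 12 mm above; x and y run along its sides.
Mind the look-alikes: they are no part of the job. Of the things that look like the tray, take the one that is farthest to the robot's left at the start.

How it is judged:
By the outcome, as a careful person would: the job done as asked, in the order asked, and still so for the second after the job is handed in, with the robot touching nothing.
It also fails if it takes over 72 s, if anything falls off the work surface, if the arm or the gripper's body presses on something with over 40 N, if the wrist force passes 120 N, or if a joint passes its speed limit or range.

### The arm

A 6-joint arm with a two-finger parallel gripper is mounted at the origin on the work surface. World frame = base frame: x ahead of the robot, y to its left, z up, the work surface at z = 0. Lengths are in m, angles in rad, forces in N, time in s.
With the tool pointing down it reaches from about 0.425 to 0.95 m from the base axis. Payload 3.5 kg.
Tool frame: the origin (TCP) lies midway between the tips of the shut fingers; the grasp point (between the pads) lies 19 mm behind it; z points along the fingers, y is the direction in which the jaws open and shut (so a half turn about z gives the same grasp; the last joint's range is limited). The gripper opens to 85 mm and grips with 20 to 120 N. Pads are 22 mm wide; open, the fingers measure 114 mm over their backs; the gripper's body (76 mm by 85 mm) begins 54 mm behind the grasp point. The pads swing forward as they close: fully open they stand 13 mm farther back than shut.
Start: joints at [1.067, 0.286, 1.577, -0, 1.279, -0.15], TCP at [0.234, 0.633, 0.231] pointing down, gripper open.
Joint ranges: [-2.77, 2.77], [-0.9, 2.22], [0.21, 2.48], [-1.53, 4.67], [0.24, 2.81], [-2.84, 2.84]. Speed limits (rad/s): [2.79, 2.79, 3.14, 3.14, 3.14, 3.14].

### API

Orientations are given as a unit quaternion [x, y, z, w].
In Python, from plant import * gives the robot as it stands.
- The arm moves only by the shell command python3 -m jog 'ROWS' [FORCE]. ROWS is a JSON object of lists of equal length, an entry for each row: "travel": the shift along the world's x, y, z in mm, a list of three; "dr": the turn, a rotation vector about the world's x, y, z in degrees, a list of three; "jaw": the closure in counts, from 0 (fully open) to 255 (shut). In form: {"travel": [[x, y, z], ...], "dr": [[wx, wy, wz], ...], "jaw": [jaw, ...]}. A call has 1 to 5 rows; each row shifts and turns the commanded pose from where the row before left it; what a row does not reach is not made up. A row lasts 1/12 s, in which the tool goes at most 41.7 mm and 7.16 degrees, less where a joint would pass 70% of its speed; a pose out of reach is approached as far as the arm can. A call is refused whole if a number of a shift passes 41.7 or a number of a turn 7.16, either way. A call with a gripper value outside its range is refused whole. The fingers move at their own pace and stop on an object; FORCE is the grip in N (left out, the last holds). Time passes only in rows, so rows that do not move let the fingers close. It gives the time, the measured TCP pose, the force and the opening at its end, in the units of the state.
- get_state(): the state, without advancing time (a new reading comes with each control period).
- read_camera(name): name is "scene" or "top" or "wrist"; returns the picture (400x640x3 uint8, red, green, blue); there is no depth.
- camera_info(name): a dict with "K" (3x3 intrinsics, pixels), "R" (3x3) and "t" (3): a world point X has camera coordinates R X + t; the wrist camera has in their place "mount" (4x4, takes a point from camera to tool coordinates, whose origin is the TCP and whose axes are the flange's). Camera axes: x right, y down, z forward; pixel columns grow to the right and rows downward; lengths in m; the calibration is good to about 2 mm. A picture is of the moment at which its call begins: read the wrist's pose just before it. camera_info takes no time and is no camera call.
- sign_off(): hands the job in, once; it reports no verdict.
The state is a dict: "time": time; "qpos": joint angles; "dq": joint speeds; "joint_efforts": joint torques, N m; "eef_pos": TCP position; "tcp_rot": TCP orientation; "contact_force": force on the tool from outside, world axes, zero at the start; "wrist_torque": the same for the moment, N m; "opening": opening from 0.0 (shut) to 1.0 (fully open).
Only numpy, scipy, OpenCV 4.12 (cv2) and the standard library are available. Lean on these libraries where they do the work, as an engineer would, in place of code of your own. Each camera call takes 0.05 s, during which the arm holds its last target. There are 200 camera calls.

## Working session

There is one attempt and no reset: what is moved stays moved. The work goes in short steps, Python scripts to look and compute and a shell command to move; the robot and the scene stay as the last step left them, time stands still between calls to the robot, and variables do not carry over. Pictures are saved under pics/ and viewed, about 8 in all and at most 12, crops included, and the job is handed in when it is done.

```bash
mkdir -p pics; ls; python3 - <<'E'
from plant import *
import cv2
s=get_state();print(s)
for n in("top","scene"):
    cv2.imwrite(f"pics/{n}0.png",read_camera(n)[:,:,::-1]); print(n,camera_info(n))
print(camera_info("wrist"))
E
```

```text
pics
{'time': 0.0, 'qpos': array([ 1.06699235e+00,  2.87218151e-01,  1.57819015e+00, -1.78778085e-05,
        1.27859314e+00, -1.50030396e-01]), 'dq': array([-0.00066604,  0.00038232, -0.00077305, -0.0002088 ,  0.00038392,
        0.00091855]), 'joint_efforts': array([ 6.81320162e-04, -4.05984449e+01, -2.92618078e+01, -1.22533834e-04,
        5.94038836e-03, -1.40532458e-05]), 'eef_pos': array([0.23351939, 0.63261391, 0.22990506]), 'tcp_rot': array([ 1.75963129e-01,  9.84396021e-01, -1.14335427e-03, -3.78657695e-04]), 'contact_force': array([ 0.41531659, -0.45432885, -0.60383006]), 'wrist_torque': array([-0.00330983,  0.01370849, -0.05585901]), 'opening': 0.9959575020763618}
top {'K': array([[517.26978292,   0.        , 320.67495591],
       [  0.        , 517.26978292, 194.19104994],
       [  0.        ,   0.        ,   1.        ]]), 'R': array([[ 0.00793297, -0.99993108, -0.00865499],
       [-0.99071224, -0.00668431, -0.13581084],
       [ 0.13574362,  0.00965199, -0.99069698]]), 't': array([0.04602781, 0.45258206, 0.93270652])}
scene {'K': array([[378.09945251,   0.        , 319.72114718],
       [  0.        , 378.09945251, 191.94899745],
       [  0.        ,   0.        ,   1.        ]]), 'R': array([[-0.61316635,  0.78987836, -0.01091831],
       [ 0.64292672,  0.49096472, -0.58787658],
       [-0.45899048, -0.36748581, -0.80887695]]), 't': array([ 0.25375394, -0.27422512,  1.09389476])}
{'K': array([[325.51180005,   0.        , 326.03384894],
       [  0.        , 325.51180005, 197.87412938],
       [  0.        ,   0.        ,   1.        ]]), 'mount': array([[ 7.57186394e-04, -9.62303595e-01, -2.71976503e-01,
         6.82226010e-02],
       [ 9.99999630e-01,  6.17642855e-04,  5.98677358e-04,
         2.71650802e-04],
       [-4.08125030e-04, -2.71976855e-01,  9.62303707e-01,
        -1.42100829e-01],
       [ 0.00000000e+00,  0.00000000e+00,  0.00000000e+00,
         1.00000000e+00]])}
```

View pics/top0.png

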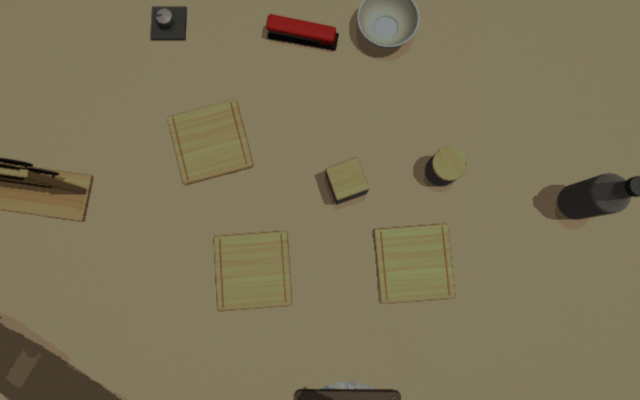

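View pics/scene0.png

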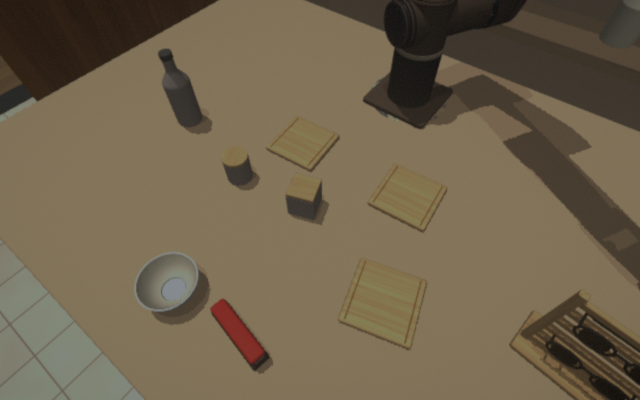

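The top view shows tray look-alikes at (210,141), (253,271) and (415,263), plus a board holding sunglasses at (40,190). The leftmost square one (largest y) is at (210,141). The square tin's lid is at (347,178) and the round tin's at (449,164). The scene view agrees, so next I'll measure them and check one close crop.

```bash
cat > h.py <<'E'
import numpy as np, cv2
from plant import *
def cast(name,uv,z):
    c=camera_info(name);K,R,t=c["K"],c["R"],c["t"]
    d=R.T@np.linalg.inv(K)@np.array([uv[0],uv[1],1.]);o=-R.T@t
    return o+d*(z-o[2])/d[2]
E
python3 - <<'E'
from h import *
im=cv2.imread("pics/top0.png")
hsv=cv2.cvtColor(im,cv2.COLOR_BGR2HSV)
for p in((347,178),(449,160),(210,141),(253,271),(415,263),(300,120),(345,196)):print(p,hsv[p[1],p[0]])
tab=np.median(hsv[100:140,270:330].reshape(-1,3),0);print(tab)
m=((hsv[...,0]>=19)&(hsv[...,1]>115)&(hsv[...,2]>95)).astype(np.uint8)*255
m=cv2.morphologyEx(m,cv2.MORPH_CLOSE,np.ones((7,7)));m=cv2.morphologyEx(m,cv2.MORPH_OPEN,np.ones((5,5)))
out=im.copy()
for c in cv2.findContours(m,cv2.RETR_EXTERNAL,cv2.CHAIN_APPROX_NONE)[0]:
    a=cv2.contourArea(c)
    if a<300:continue
    z=.012 if a>3000 else .075
    w=np.array([cast("top",p[0],z)[:2] for p in c])
    (cx,cy),sz,an=cv2.minAreaRect((w*1000).astype(np.float32))
    print("px",cv2.minAreaRect(c)[0],a,"mm",round(cx),round(cy),np.round(sz),"ang",round(an,1))
    cv2.drawContours(out,[c],-1,(0,0,255),1)
cv2.imwrite("pics/crop1.png",cv2.resize(out[80:320,150:480],None,fx=2.4,fy=2.4))
E
```

```text
(347, 178) [ 24  96 130]
(449, 160) [ 26  95 129]
(210, 141) [ 25  98 130]
(253, 271) [ 25  95 131]
(415, 263) [ 27  92 130]
(300, 120) [ 22  71 130]
(345, 196) [ 24 100 120]
[ 22.  73. 130.]
```

View pics/crop1.png

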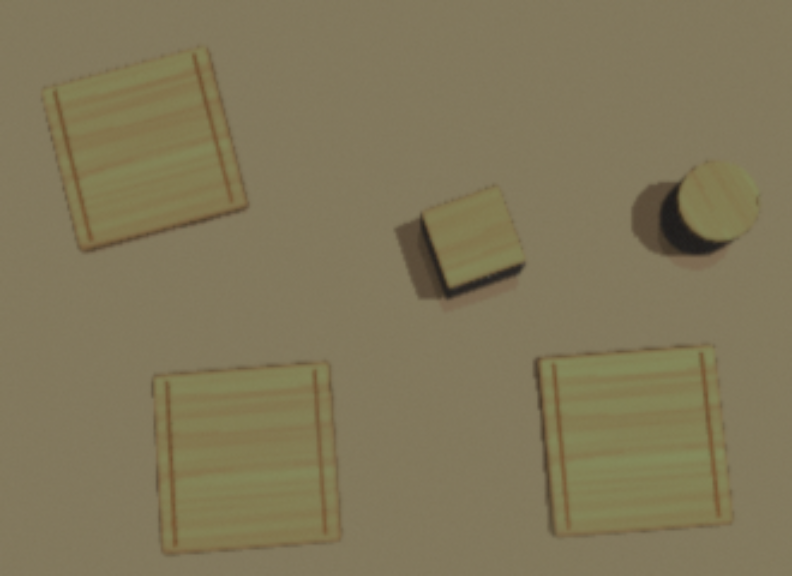

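The crop shows three near-identical square trays. The leftmost is at top (210,141), and the square and round lids are clear. I'll lower the saturation threshold.

```bash
python3 - <<'E'
from h import *
im=cv2.imread("pics/top0.png")
hsv=cv2.cvtColor(cv2.GaussianBlur(im,(3,3),0),cv2.COLOR_BGR2HSV)
m=((hsv[...,1]>83)&(hsv[...,2]>105)).astype(np.uint8)*255
m=cv2.morphologyEx(m,cv2.MORPH_OPEN,np.ones((7,7)))
for c in cv2.findContours(m,cv2.RETR_EXTERNAL,cv2.CHAIN_APPROX_NONE)[0]:
    a=cv2.contourArea(c)
    if a<300:continue
    z=.012 if a>3000 else .075
    w=np.array([cast("top",p[0],z)[:2] for p in c])
    (cx,cy),sz,an=cv2.minAreaRect((w*1000).astype(np.float32))
    print("px",np.round(cv2.minAreaRect(c)[0]),a,"mm",round(cx),round(cy),np.round(sz),"ang",round(an,1))
from scipy.spatial.transform import Rotation as R
print(R.from_quat(get_state()["tcp_rot"]).as_matrix().round(3))
E
```

```text
px [252. 270.] 5608.5 mm 311 176 [142. 141.] ang 4.9
px [415. 263.] 5384.5 mm 327 -126 [142. 139.] ang 4.9
px [ 42. 204.] 1951.5 mm 425 547 [156.  47.] ang 85.1
px [ 75. 178.] 306.0 mm 472 490 [55. 24.] ang 82.2
px [347. 177.] 1083.0 mm 477 2 [62. 61.] ang 20.0
px [450. 163.] 820.5 mm 504 -181 [55. 59.] ang 88.8
px [210. 141.] 5016.5 mm 557 265 [142. 142.] ang 15.8
px [300.  26.] 953.0 mm 762 90 [131.  30.] ang 78.3
[[-0.938  0.347 -0.001]
 [ 0.347  0.938 -0.002]
 [ 0.    -0.002 -1.   ]]
```

```bash
python3 -m jog '{"travel":[[14,-37,0],[14,-37,0],[14,-37,0],[14,-37,0],[14,-37,0]],"dr":[[0,0,-7],[0,0,-7],[0,0,-7],[0,0,-7],[0,0,-7]],"jaw":[0,0,0,0,0]}' 20
python3 -m jog '{"travel":[[14,-37,0],[14,-37,0],[14,-37,0],[14,-37,0],[14,-37,0]],"dr":[[0,0,-7],[0,0,-7],[0,0,-0.7],[0,0,0],[0,0,0]],"jaw":[0,0,0,0,0]}'
python3 -m jog '{"travel":[[14,-37,0],[14,-37,0],[15,-37,0],[15,-37,0],[15,-37,0]],"dr":[[0,0,0],[0,0,0],[0,0,0],[0,0,0],[0,0,0]],"jaw":[0,0,0,0,0]}'
python3 -m jog '{"travel":[[15,-38,0],[15,-38,0],[0,0,0],[0,0,0]],"dr":[[0,0,0],[0,0,0],[0,0,0],[0,0,0]],"jaw":[0,0,0,0]}'
cat >> h.py <<'E'
from scipy.spatial.transform import Rotation as Rot
def wrist(name,z,pts=None):
    s=get_state();im=read_camera("wrist")[:,:,::-1].copy();cv2.imwrite(f"pics/{name}.png",im)
    return s,im
def wcast(s,uv,z):
    c=camera_info("wrist");M=c["mount"];R=Rot.from_quat(s["tcp_rot"]).as_matrix()
    d=R@M[:3,:3]@np.linalg.inv(c["K"])@np.array([uv[0],uv[1],1.]);o=R@M[:3,3]+s["eef_pos"]
    return o+d*(z-o[2])/d[2]
def blobs(s,im,z,smin=83):
    hsv=cv2.cvtColor(cv2.GaussianBlur(im,(3,3),0),cv2.COLOR_BGR2HSV)
    m=((hsv[...,1]>smin)&(hsv[...,2]>100)).astype(np.uint8)*255
    m=cv2.morphologyEx(m,cv2.MORPH_OPEN,np.ones((7,7)))
    for c in cv2.findContours(m,cv2.RETR_EXTERNAL,cv2.CHAIN_APPROX_NONE)[0]:
        a=cv2.contourArea(c)
        if a<800:continue
        w=np.array([wcast(s,p[0],z)[:2] for p in c])
        (cx,cy),sz,an=cv2.minAreaRect((w*1000).astype(np.float32))
        print("px",np.round(cv2.minAreaRect(c)[0]),a,"mm",round(cx,1),round(cy,1),np.round(sz),"ang",round(an,1))
E
python3 - <<'E'
from h import *
s,im=wrist("w1",.075);print(s["eef_pos"],s["qpos"],s["contact_force"]);R=Rot.from_quat(s["tcp_rot"]).as_matrix();print(R.round(3))
blobs(s,im,.075)
E
```

```text
time: 0.52
eef_pos: [0.3037, 0.4463, 0.2306]
tcp_rot: [0.466, 0.885, -0.001, -0.0]
contact_force: [0.5, -0.2, 0.6]
opening: 1.0
time: 0.93
eef_pos: [0.3737, 0.2614, 0.2309]
tcp_rot: [0.573, 0.819, -0.0, -0.0]
contact_force: [0.9, -0.0, 0.8]
opening: 1.0
time: 1.35
eef_pos: [0.4468, 0.0763, 0.2311]
tcp_rot: [0.573, 0.819, 0.0, -0.0]
contact_force: [-0.1, 0.3, 0.6]
opening: 0.999
time: 1.68
eef_pos: [0.477, 0.0003, 0.2308]
tcp_rot: [0.575, 0.818, -0.0, -0.001]
contact_force: [-0.5, 0.8, -0.2]
opening: 0.996
[4.76954398e-01 2.87952886e-04 2.30802495e-01] [-2.12670724e-01 -1.61637908e-01  2.04830230e+00  2.22738454e-04
  1.25627273e+00 -5.57918126e-01] [-0.5025296   0.78025711 -0.23578954]
[[-0.338  0.941 -0.001]
 [ 0.941  0.338  0.   ]
 [ 0.001 -0.001 -1.   ]]
px [294. 332.] 1327.5 mm 500.9 -166.3 [61. 38.] ang 13.8
px [611. 202.] 2378.0 mm 739.3 73.8 [93. 30.] ang 76.0
px [167. 219.] 10993.5 mm 349.9 -88.4 [115. 118.] ang 4.9
px [298. 161.] 7041.0 mm 448.2 8.6 [ 81. 137.] ang 82.1
px [490.  12.] 2548.5 mm 554.8 180.2 [113.  18.] ang 19.8
px [353.  52.] 11809.5 mm 459.8 111.3 [127.  86.] ang 18.1
px [223.  16.] 2112.0 mm 351.2 104.0 [99. 23.] ang 19.8Traceback (most recent call last):
  File "<stdin>", line 3, in <module>
  File "h.py", line 22, in blobs
    w=np.array([wcast(s,p[0],z)[:2] for p in c])
                ~~~~~^^^^^^^^^^
  File "h.py", line 12, in wcast
    c=camera_info("wrist");M=c["mount"];R=Rot.from_quat(s["tcp_rot"]).as_matrix()
ValueError: time passes only in moves, steps and waits
```

View pics/w1.png

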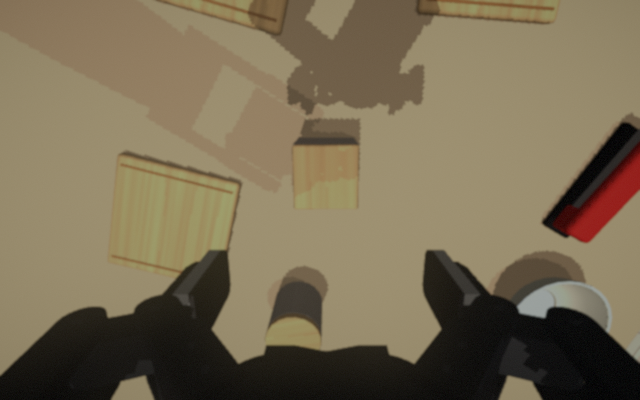

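The wrist view shows the square lid with corners around (293,144), (358,142), (358,209) and (294,210), aligned with the image axes. That means the jaws line up with its flat sides.

```bash
sed -i 's/^def wrist/CW=camera_info("wrist")\ndef wrist/; s/c=camera_info("wrist");M/c=CW;M/' h.py; python3 - <<'E'
from h import *
s=get_state()
for p in((293,144),(358,142),(358,209),(294,210),(326,176)):print((wcast(s,p,.075)*1000).round(1))
E
```

```text
[436.8  25.1  75. ]
[491.6  47.   75. ]
[515.  -12.4  75. ]
[457.5 -34.3  75. ]
[475.1   7.5  75. ]
```

```bash
python3 -m jog '{"travel":[[-1,4,-30],[0,0,-35],[0,0,-35],[0,0,-35],[0,0,-30]],"dr":[[0,0,1],[0,0,0],[0,0,0],[0,0,0],[0,0,0]],"jaw":[0,0,0,0,0]}' 40
python3 -m jog '{"travel":[[0,0,-20],[0,0,-15],[0,0,-11],[0,0,0],[0,0,0]],"dr":[[0,0,0],[0,0,0],[0,0,0],[0,0,0],[0,0,0]],"jaw":[0,0,0,0,0]}'
for i in 1 2 3; do python3 -m jog '{"travel":[[0,0,0],[0,0,0],[0,0,0],[0,0,0]],"dr":[[0,0,0],[0,0,0],[0,0,0],[0,0,0]],"jaw":[255,255,255,255]}' 40; done
```

```text
time: 2.15
eef_pos: [0.4742, 0.0082, 0.0641]
tcp_rot: [0.565, 0.825, -0.0, -0.001]
contact_force: [0.4, 0.4, 0.6]
opening: 1.004
time: 2.57
eef_pos: [0.4755, 0.0071, 0.0203]
tcp_rot: [0.566, 0.825, -0.0, -0.0]
contact_force: [-0.2, -0.2, 0.2]
opening: 1.0
time: 2.9
eef_pos: [0.4766, 0.0061, 0.022]
tcp_rot: [0.566, 0.824, 0.0, 0.001]
contact_force: [-2.5, 1.3, 6.8]
opening: 0.72
time: 3.23
eef_pos: [0.4766, 0.006, 0.022]
tcp_rot: [0.566, 0.824, 0.0, 0.001]
contact_force: [-2.2, 0.6, 6.1]
opening: 0.718
time: 3.57
eef_pos: [0.4766, 0.0061, 0.022]
tcp_rot: [0.566, 0.824, 0.0, 0.001]
contact_force: [-1.4, 0.9, 7.0]
opening: 0.721
```

```bash
python3 -m jog '{"travel":[[0,0,4],[0,0,10],[0,0,18],[0,0,22],[0,0,22]],"dr":[[0,0,0],[0,0,0],[0,0,0],[0,0,0],[0,0,0]],"jaw":[255,255,255,255,255]}'
python3 -m jog '{"travel":[[0,0,14],[0,0,5],[0,0,0],[0,0,0],[0,0,0]],"dr":[[0,0,0],[0,0,0],[0,0,0],[0,0,0],[0,0,0]],"jaw":[255,255,255,255,255]}'
for i in 1 2 3 4 5 6; do python3 -m jog '{"travel":[[0,0,0],[0,0,0],[0,0,0]],"dr":[[0,0,0],[0,0,0],[0,0,0]],"jaw":[255,255,255]}'|grep -v rot; done
python3 - <<'E'
from h import *
s,im=wrist("w2",0);print(s["joint_efforts"],s["wrist_torque"])
E
```

```text
time: 3.98
eef_pos: [0.4753, 0.0063, 0.0973]
tcp_rot: [0.566, 0.824, -0.0, -0.0]
contact_force: [-0.5, -0.2, -1.2]
opening: 0.724
time: 4.4
eef_pos: [0.4748, 0.0064, 0.114]
tcp_rot: [0.566, 0.824, -0.0, -0.001]
contact_force: [-0.2, -0.0, -1.2]
opening: 0.724
time: 4.65
eef_pos: [0.4753, 0.0063, 0.1145]
contact_force: [-0.6, 0.5, -1.4]
opening: 0.722
time: 4.9
eef_pos: [0.4758, 0.0062, 0.1152]
contact_force: [1.2, -0.6, -1.6]
opening: 0.722
time: 5.15
eef_pos: [0.4759, 0.0062, 0.1154]
contact_force: [0.6, 1.0, -2.3]
opening: 0.721
time: 5.4
eef_pos: [0.4758, 0.0062, 0.1154]
contact_force: [-0.2, -0.0, -1.0]
opening: 0.72
time: 5.65
eef_pos: [0.4758, 0.0062, 0.1153]
contact_force: [-0.3, 0.2, -1.3]
opening: 0.726
time: 5.9
eef_pos: [0.4758, 0.0062, 0.1153]
contact_force: [0.6, 0.0, -2.2]
opening: 0.72
[ 3.38391619e-04 -2.54590899e+01 -2.64742577e+01 -1.77654449e-03
 -6.41462029e-04 -2.21571433e-06] [-0.0069176  -0.03851461 -0.02506044]
```

View pics/w2.png

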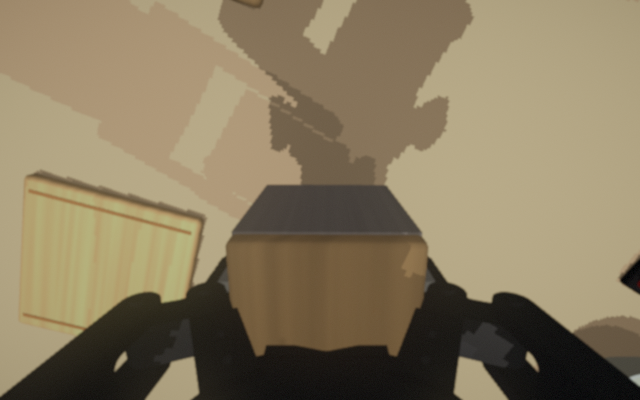

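The square tin is held clear of the slab and level. Its weight reads about 1.5 N (≈0.15 kg), so it's light. Putting it back gently.

```bash
python3 -m jog '{"travel":[[0,0,-10],[0,0,-20],[0,0,-20],[0,0,-18],[0,0,-10]],"dr":[[0,0,0],[0,0,0],[0,0,0],[0,0,0],[0,0,0]],"jaw":[255,255,255,255,255]}'
python3 -m jog '{"travel":[[0,0,-5],[0,0,-3],[0,0,-2],[0,0,-1],[0,0,0]],"dr":[[0,0,0],[0,0,0],[0,0,0],[0,0,0],[0,0,0]],"jaw":[255,255,255,255,255]}'
for i in 1 2 3; do python3 -m jog '{"travel":[[0,0,-1],[0,0,-0.5],[0,0,0]],"dr":[[0,0,0],[0,0,0],[0,0,0]],"jaw":[255,255,255]}'|grep -v rot; done
```

```text
time: 6.37
eef_pos: [0.474, 0.0065, 0.0345]
tcp_rot: [0.566, 0.824, -0.001, -0.002]
contact_force: [-0.0, 0.2, -2.3]
opening: 0.724
time: 6.78
eef_pos: [0.4765, 0.0061, 0.027]
tcp_rot: [0.566, 0.824, 0.0, 0.001]
contact_force: [-0.9, -0.4, -1.3]
opening: 0.72
time: 7.03
eef_pos: [0.476, 0.0062, 0.0251]
contact_force: [0.6, -0.5, -1.9]
opening: 0.717
time: 7.28
eef_pos: [0.4757, 0.0062, 0.0232]
contact_force: [0.0, 0.2, -1.7]
opening: 0.725
time: 7.53
eef_pos: [0.4759, 0.0062, 0.022]
contact_force: [-1.2, 0.6, -0.2]
opening: 0.722
```

Contact is starting at z = 0.022. I'll press down slightly more, then release.

```bash
python3 -m jog '{"travel":[[0,0,-0.5],[0,0,-0.5],[0,0,0],[0,0,0]],"dr":[[0,0,0],[0,0,0],[0,0,0],[0,0,0]],"jaw":[255,255,255,255]}'
python3 -m jog '{"travel":[[0,0,0],[0,0,0],[0,0,0],[0,0,0],[0,0,0]],"dr":[[0,0,0],[0,0,0],[0,0,0],[0,0,0],[0,0,0]],"jaw":[60,50,40,20,0]}'
python3 -m jog '{"travel":[[0,0,0],[0,0,0],[0,0,0],[0,0,0],[0,0,0]],"dr":[[0,0,0],[0,0,0],[0,0,0],[0,0,0],[0,0,0]],"jaw":[0,0,0,0,0]}'
```

```text
time: 7.87
eef_pos: [0.4759, 0.0062, 0.022]
tcp_rot: [0.566, 0.824, -0.0, -0.0]
contact_force: [-5.5, 0.3, 8.5]
opening: 0.725
time: 8.28
eef_pos: [0.4758, 0.0062, 0.0207]
tcp_rot: [0.566, 0.824, -0.0, -0.0]
contact_force: [0.2, 0.9, -0.7]
opening: 1.001
time: 8.7
eef_pos: [0.4758, 0.0062, 0.0208]
tcp_rot: [0.566, 0.824, -0.0, -0.0]
contact_force: [0.9, 1.0, 0.2]
opening: 1.0
```

```bash
python3 -m jog '{"travel":[[0,0,15],[0,0,30],[0,0,35],[0,0,35],[0,0,35]],"dr":[[0,0,0],[0,0,0],[0,0,0],[0,0,0],[0,0,0]],"jaw":[0,0,0,0,0]}'
python3 -m jog '{"travel":[[0,0,30],[4,-31,20],[5,-31,10],[5,-31,0],[5,-31,0]],"dr":[[0,0,0],[0,0,0],[0,0,0],[0,0,0],[0,0,0]],"jaw":[0,0,0,0,0]}'
python3 -m jog '{"travel":[[5,-31,0],[4,-32,0],[0,0,0],[0,0,0],[0,0,0]],"dr":[[0,0,0],[0,0,0],[0,0,0],[0,0,0],[0,0,0]],"jaw":[0,0,0,0,0]}'
python3 - <<'E'
from h import *
s,im=wrist("w3",.075);print(s["eef_pos"],s["qpos"]);blobs(s,im,.075)
E
```

```text
time: 9.12
eef_pos: [0.4753, 0.0063, 0.1722]
tcp_rot: [0.566, 0.824, -0.0, -0.0]
contact_force: [0.3, -0.9, 0.6]
opening: 1.0
time: 9.53
eef_pos: [0.4955, -0.1192, 0.2325]
tcp_rot: [0.566, 0.824, 0.0, 0.002]
contact_force: [0.4, 0.5, 0.3]
opening: 1.003
time: 9.95
eef_pos: [0.5035, -0.1804, 0.2304]
tcp_rot: [0.566, 0.824, 0.0, -0.001]
contact_force: [-0.1, 0.4, 0.6]
opening: 0.996
[ 0.50352237 -0.18041456  0.2304242 ] [-5.34000723e-01 -2.25621129e-02  1.92048137e+00  3.66519180e-04
  1.24479238e+00 -9.00771166e-01]
px [362.  55.] 10945.0 mm 493.6 -68.0 [131.  86.] ang 21.1
px [233.  81.] 27799.0 mm 405.8 -130.6 [137. 269.] ang 81.0
```

View pics/w3.png

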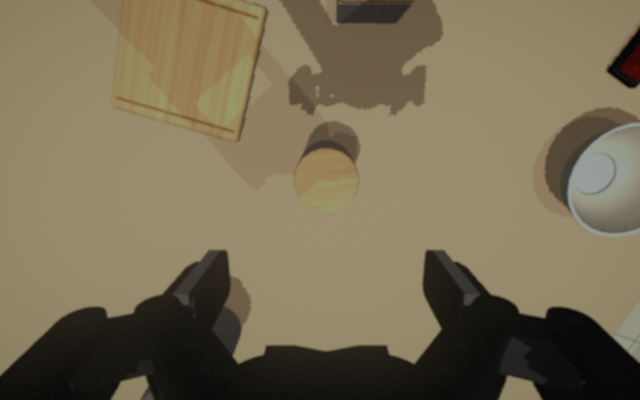

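The round lid is centred at about (326,180), between the fingers, with the square tin standing behind it. The correction is about (-1,+2) mm, so I'll descend and grip.

```bash
python3 -m jog '{"travel":[[-1,2,-30],[0,0,-35],[0,0,-35],[0,0,-35],[0,0,-30]],"dr":[[0,0,0],[0,0,0],[0,0,0],[0,0,0],[0,0,0]],"jaw":[0,0,0,0,0]}' 60
python3 -m jog '{"travel":[[0,0,-20],[0,0,-15],[0,0,-11],[0,0,0],[0,0,0]],"dr":[[0,0,0],[0,0,0],[0,0,0],[0,0,0],[0,0,0]],"jaw":[0,0,0,0,0]}'
for i in 1 2 3; do python3 -m jog '{"travel":[[0,0,0],[0,0,0],[0,0,0]],"dr":[[0,0,0],[0,0,0],[0,0,0]],"jaw":[255,255,255]}' 60; done
python3 -m jog '{"travel":[[0,0,4],[0,0,10],[0,0,18],[0,0,22],[0,0,22]],"dr":[[0,0,0],[0,0,0],[0,0,0],[0,0,0],[0,0,0]],"jaw":[255,255,255,255,255]}'
python3 -m jog '{"travel":[[0,0,14],[0,0,5],[0,0,0],[0,0,0],[0,0,0]],"dr":[[0,0,0],[0,0,0],[0,0,0],[0,0,0],[0,0,0]],"jaw":[255,255,255,255,255]}'
for i in 1 2 3 4 5 6; do python3 -m jog '{"travel":[[0,0,0],[0,0,0],[0,0,0]],"dr":[[0,0,0],[0,0,0],[0,0,0]],"jaw":[255,255,255]}'|grep -v rot; done
python3 - <<'E'
from h import *
s,im=wrist("w4",0);print(s["wrist_torque"])
E
```

```text
time: 10.42
eef_pos: [0.5021, -0.1768, 0.0638]
tcp_rot: [0.565, 0.825, 0.0, -0.001]
contact_force: [0.4, 0.1, 0.2]
opening: 1.0
time: 10.83
eef_pos: [0.5029, -0.1781, 0.0199]
tcp_rot: [0.566, 0.825, 0.0, -0.0]
contact_force: [0.6, 0.9, -0.3]
opening: 1.0
time: 11.08
eef_pos: [0.504, -0.1796, 0.0219]
tcp_rot: [0.566, 0.824, -0.0, 0.002]
contact_force: [-0.3, -0.3, 6.0]
opening: 0.712
time: 11.33
eef_pos: [0.504, -0.1796, 0.0219]
tcp_rot: [0.566, 0.824, -0.0, 0.001]
contact_force: [-1.3, 1.0, 6.2]
opening: 0.71
time: 11.58
eef_pos: [0.504, -0.1796, 0.022]
tcp_rot: [0.566, 0.824, -0.0, 0.001]
contact_force: [-1.4, 0.8, 7.1]
opening: 0.712
time: 12.0
eef_pos: [0.5015, -0.178, 0.0956]
tcp_rot: [0.566, 0.824, -0.0, -0.002]
contact_force: [1.2, 0.6, -4.9]
opening: 0.715
time: 12.42
eef_pos: [0.5016, -0.1781, 0.113]
tcp_rot: [0.566, 0.824, -0.0, -0.002]
contact_force: [0.3, -0.0, -5.4]
opening: 0.715
time: 12.67
eef_pos: [0.5024, -0.1786, 0.1139]
contact_force: [0.6, 0.8, -4.6]
opening: 0.712
time: 12.92
eef_pos: [0.5028, -0.1788, 0.1147]
contact_force: [-0.5, 0.8, -5.2]
opening: 0.717
time: 13.17
eef_pos: [0.5028, -0.1788, 0.1149]
contact_force: [-0.3, -0.1, -4.5]
opening: 0.719
time: 13.42
eef_pos: [0.5029, -0.1788, 0.1149]
contact_force: [-0.4, -0.4, -5.4]
opening: 0.712
time: 13.67
eef_pos: [0.5028, -0.1788, 0.1148]
contact_force: [0.4, 0.6, -5.0]
opening: 0.716
time: 13.92
eef_pos: [0.5028, -0.1788, 0.1148]
contact_force: [-0.3, 0.9, -4.6]
opening: 0.712
[ 0.02013434 -0.03640736  0.00414671]
```

View pics/w4.png

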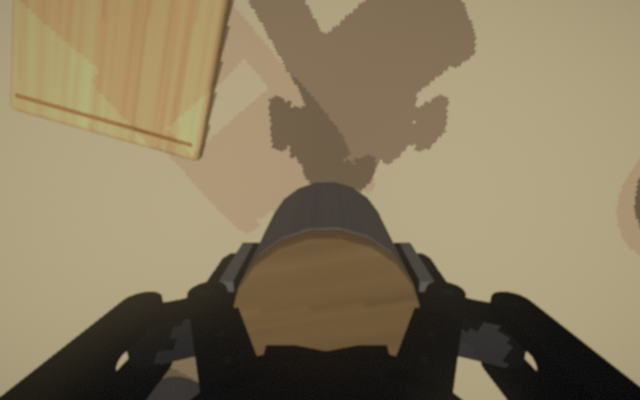

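The round tin reads about 5 N (≈0.5 kg), so it's the heavy one. As asked, I'll first put it back on the slab and release it.

```bash
python3 -m jog '{"travel":[[0,0,-10],[0,0,-20],[0,0,-20],[0,0,-18],[0,0,-10]],"dr":[[0,0,0],[0,0,0],[0,0,0],[0,0,0],[0,0,0]],"jaw":[255,255,255,255,255]}'
python3 -m jog '{"travel":[[0,0,-5],[0,0,-3],[0,0,-2],[0,0,-1],[0,0,0]],"dr":[[0,0,0],[0,0,0],[0,0,0],[0,0,0],[0,0,0]],"jaw":[255,255,255,255,255]}'
for i in 1 2 3; do python3 -m jog '{"travel":[[0,0,-1],[0,0,-0.5],[0,0,0]],"dr":[[0,0,0],[0,0,0],[0,0,0]],"jaw":[255,255,255]}'|grep -v rot; done
python3 -m jog '{"travel":[[0,0,-0.5],[0,0,-0.5],[0,0,0],[0,0,0]],"dr":[[0,0,0],[0,0,0],[0,0,0],[0,0,0]],"jaw":[255,255,255,255]}'
```

```text
time: 14.38
eef_pos: [0.5011, -0.1779, 0.0338]
tcp_rot: [0.566, 0.824, -0.0, -0.002]
contact_force: [-0.9, -0.1, -5.1]
opening: 0.712
time: 14.8
eef_pos: [0.5035, -0.1792, 0.0266]
tcp_rot: [0.566, 0.824, 0.0, 0.001]
contact_force: [-0.3, 0.7, -5.0]
opening: 0.715
time: 15.05
eef_pos: [0.503, -0.1789, 0.0247]
contact_force: [-0.2, -0.4, -4.3]
opening: 0.711
time: 15.3
eef_pos: [0.5027, -0.1788, 0.0227]
contact_force: [0.3, -1.0, -5.5]
opening: 0.719
time: 15.55
eef_pos: [0.5029, -0.1788, 0.022]
contact_force: [-2.9, 0.5, 2.0]
opening: 0.713
time: 15.88
eef_pos: [0.5029, -0.1789, 0.022]
tcp_rot: [0.566, 0.824, -0.0, -0.0]
contact_force: [-5.9, 2.5, 8.5]
opening: 0.713
```

```bash
python3 -m jog '{"travel":[[0,0,0],[0,0,0],[0,0,0],[0,0,0],[0,0,0]],"dr":[[0,0,0],[0,0,0],[0,0,0],[0,0,0],[0,0,0]],"jaw":[60,50,40,20,0]}'
python3 -m jog '{"travel":[[0,0,0],[0,0,0],[0,0,0],[0,0,0],[0,0,0]],"dr":[[0,0,0],[0,0,0],[0,0,0],[0,0,0],[0,0,0]],"jaw":[0,0,0,0,0]}'
for i in 1 2 3; do python3 -m jog '{"travel":[[0,0,0],[0,0,0],[0,0,0]],"dr":[[0,0,0],[0,0,0],[0,0,0]],"jaw":[255,255,255]}' 60; done
python3 -m jog '{"travel":[[0,0,4],[0,0,10],[0,0,18],[0,0,22],[0,0,22]],"dr":[[0,0,0],[0,0,0],[0,0,0],[0,0,0],[0,0,0]],"jaw":[255,255,255,255,255]}'
python3 -m jog '{"travel":[[0,0,22],[0,0,22],[0,0,14],[0,0,6],[0,0,0]],"dr":[[0,0,0],[0,0,0],[0,0,0],[0,0,0],[0,0,0]],"jaw":[255,255,255,255,255]}'
```

```text
time: 16.3
eef_pos: [0.5031, -0.179, 0.0204]
tcp_rot: [0.566, 0.824, 0.0, 0.0]
contact_force: [0.7, -0.4, 0.1]
opening: 0.999
time: 16.72
eef_pos: [0.5028, -0.1788, 0.0203]
tcp_rot: [0.566, 0.824, 0.0, 0.0]
contact_force: [-0.2, -0.2, 0.4]
opening: 1.001
time: 16.97
eef_pos: [0.5034, -0.179, 0.0208]
tcp_rot: [0.566, 0.824, 0.0, 0.001]
contact_force: [0.6, 1.0, 4.2]
opening: 0.714
time: 17.22
eef_pos: [0.5034, -0.179, 0.0208]
tcp_rot: [0.566, 0.824, 0.0, 0.001]
contact_force: [0.5, 1.0, 2.7]
opening: 0.71
time: 17.47
eef_pos: [0.5034, -0.179, 0.0208]
tcp_rot: [0.566, 0.824, 0.0, 0.001]
contact_force: [2.0, 1.0, 4.2]
opening: 0.712
time: 17.88
eef_pos: [0.5008, -0.1778, 0.0954]
tcp_rot: [0.566, 0.824, -0.0, -0.003]
contact_force: [1.4, -0.0, -4.6]
opening: 0.712
time: 18.3
eef_pos: [0.5028, -0.1789, 0.1613]
tcp_rot: [0.566, 0.824, -0.0, 0.001]
contact_force: [-0.5, 0.4, -5.3]
opening: 0.715
```

```bash
python3 -m jog '{"travel":[[3,8,0],[3,15,0],[3,22,0],[3,25,0],[3,25,0]],"dr":[[0,0,0],[0,0,0],[0,0,0],[0,0,0],[0,0,0]],"jaw":[255,255,255,255,255]}'
for i in 1 2; do python3 -m jog '{"travel":[[3,25,0],[3,25,0],[3,25,0],[3,25,0],[3,25,0]],"dr":[[0,0,0],[0,0,0],[0,0,0],[0,0,0],[0,0,0]],"jaw":[255,255,255,255,255]}';done
python3 -m jog '{"travel":[[3,25,0],[2,25,0],[2,22,0],[1,17,0],[1,10,0]],"dr":[[0,0,0],[0,0,0],[0,0,0],[0,0,0],[0,0,0]],"jaw":[255,255,255,255,255]}'
python3 -m jog '{"travel":[[0,0,0],[0,0,0],[0,0,0],[0,0,0],[0,0,0]],"dr":[[0,0,0],[0,0,0],[0,0,0],[0,0,0],[0,0,0]],"jaw":[255,255,255,255,255]}'
python3 - <<'E'
from h import *
s,im=wrist("w5",0);print(s["eef_pos"])
# tray outline corner casts from this view
hsv=cv2.cvtColor(cv2.GaussianBlur(im,(3,3),0),cv2.COLOR_BGR2HSV);print(hsv[60,320],hsv[200,60])
t=read_camera("top")[:,:,::-1];cv2.imwrite("pics/top1.png",t)
cv2.imwrite("pics/both.png",np.vstack([cv2.resize(im,(480,300)),cv2.resize(t[60:260,120:440],(480,300))]))
E
```

```text
time: 18.72
eef_pos: [0.5163, -0.082, 0.1577]
tcp_rot: [0.567, 0.824, -0.0, -0.002]
contact_force: [0.1, -0.1, -5.0]
opening: 0.713
time: 19.13
eef_pos: [0.5311, 0.0432, 0.1577]
tcp_rot: [0.566, 0.824, -0.001, -0.002]
contact_force: [0.5, -0.7, -5.3]
opening: 0.714
time: 19.55
eef_pos: [0.5459, 0.1679, 0.1575]
tcp_rot: [0.566, 0.824, -0.002, -0.002]
contact_force: [-0.1, 0.2, -4.9]
opening: 0.712
time: 19.97
eef_pos: [0.5548, 0.2673, 0.1574]
tcp_rot: [0.565, 0.825, -0.002, -0.002]
contact_force: [0.4, -0.1, -5.0]
opening: 0.715
time: 20.38
eef_pos: [0.5569, 0.2642, 0.1602]
tcp_rot: [0.567, 0.824, -0.0, -0.0]
contact_force: [0.4, 0.6, -5.1]
opening: 0.711
[0.55687786 0.26416631 0.16024494]
[ 21  68 176] [ 21 101 177]
```

View pics/both.png

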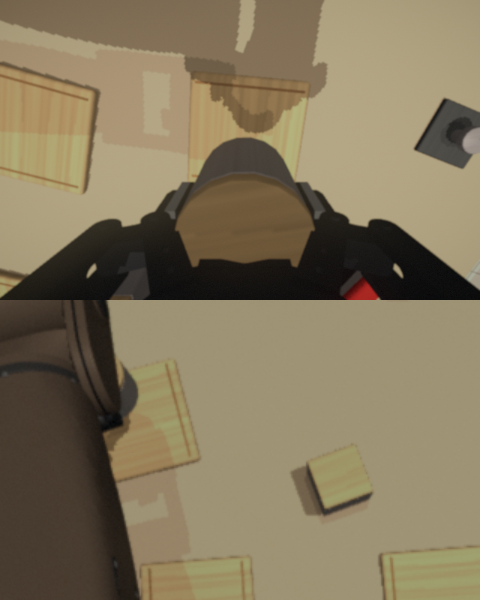

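The wrist view shows the target tray under the tin. Its far corners are at about (255,97) and (413,112) in the full image. The top view shows the square tin still upright at its place. I'll check the corners against the measured tray.

```bash
python3 - <<'E'
from h import *
s=get_state()
for p in((255,97),(413,112)):print((wcast(s,p,.012)*1000).round(0))
a=np.radians(15.8)
for i in(-70,70):
  for j in(-70,70):print(np.round([557+i*np.cos(a)-j*np.sin(a),265+i*np.sin(a)+j*np.cos(a)]))
E
```

```text
[474. 314.  12.]
[605. 351.  12.]
[509. 179.]
[471. 313.]
[643. 217.]
[605. 351.]
```

The corners agree within 3 mm. Lowering; contact is expected at z ≈ 0.033.

```bash
python3 -m jog '{"travel":[[0,1,-10],[0,0,-20],[0,0,-22],[0,0,-22],[0,0,-18]],"dr":[[0,0,0],[0,0,0],[0,0,0],[0,0,0],[0,0,0]],"jaw":[255,255,255,255,255]}'
python3 -m jog '{"travel":[[0,0,-12],[0,0,-8],[0,0,-5],[0,0,-2],[0,0,0]],"dr":[[0,0,0],[0,0,0],[0,0,0],[0,0,0],[0,0,0]],"jaw":[255,255,255,255,255]}'
for i in 1 2 3 4; do python3 -m jog '{"travel":[[0,0,-1],[0,0,-0.5],[0,0,0]],"dr":[[0,0,0],[0,0,0],[0,0,0]],"jaw":[255,255,255]}'|grep -v rot; done
```

```text
time: 20.9
eef_pos: [0.5559, 0.2658, 0.066]
tcp_rot: [0.566, 0.824, -0.001, -0.001]
contact_force: [-1.1, -0.5, -5.6]
opening: 0.712
time: 21.32
eef_pos: [0.5573, 0.2663, 0.0417]
tcp_rot: [0.566, 0.824, 0.0, 0.0]
contact_force: [0.2, 0.3, -3.8]
opening: 0.716
time: 21.57
eef_pos: [0.5574, 0.2664, 0.0407]
contact_force: [0.7, -0.4, -4.3]
opening: 0.717
time: 21.82
eef_pos: [0.5568, 0.2662, 0.0383]
contact_force: [0.1, 0.4, -4.1]
opening: 0.711
time: 22.07
eef_pos: [0.5566, 0.2662, 0.0366]
contact_force: [0.9, -0.2, -5.8]
opening: 0.714
time: 22.32
eef_pos: [0.5567, 0.2661, 0.0351]
contact_force: [0.3, -0.3, -6.0]
opening: 0.713
```

```bash
for i in 1 2 3; do python3 -m jog '{"travel":[[0,0,-0.5],[0,0,-0.5],[0,0,0]],"dr":[[0,0,0],[0,0,0],[0,0,0]],"jaw":[255,255,255]}'|grep -v rot; done
```

```text
time: 22.57
eef_pos: [0.5567, 0.2662, 0.0342]
contact_force: [0.9, 0.5, -4.1]
opening: 0.714
time: 22.82
eef_pos: [0.5567, 0.2662, 0.0332]
contact_force: [-0.9, -0.5, -3.6]
opening: 0.716
time: 23.07
eef_pos: [0.5569, 0.2662, 0.0329]
contact_force: [-2.1, -0.1, -0.2]
opening: 0.715
```

In contact. I'll press slightly, release, retreat and check.

```bash
python3 -m jog '{"travel":[[0,0,-0.5],[0,0,-0.5],[0,0,0],[0,0,0]],"dr":[[0,0,0],[0,0,0],[0,0,0],[0,0,0]],"jaw":[255,255,255,255]}'
python3 -m jog '{"travel":[[0,0,0],[0,0,0],[0,0,0],[0,0,0],[0,0,0]],"dr":[[0,0,0],[0,0,0],[0,0,0],[0,0,0],[0,0,0]],"jaw":[60,50,40,20,0]}'
python3 -m jog '{"travel":[[0,0,0],[0,0,0],[0,0,0],[0,0,0],[0,0,0]],"dr":[[0,0,0],[0,0,0],[0,0,0],[0,0,0],[0,0,0]],"jaw":[0,0,0,0,0]}'
for i in 1 2; do python3 -m jog '{"travel":[[0,0,10],[0,0,20],[0,0,25],[0,0,25],[0,0,20]],"dr":[[0,0,0],[0,0,0],[0,0,0],[0,0,0],[0,0,0]],"jaw":[0,0,0,0,0]}';done
for i in 1 2; do python3 -m jog '{"travel":[[5,30,0],[5,35,0],[5,35,0],[5,35,0],[5,20,0]],"dr":[[0,0,0],[0,0,0],[0,0,0],[0,0,0],[0,0,0]],"jaw":[0,0,0,0,0]}';done
python3 -m jog '{"travel":[[0,0,0],[0,0,0],[0,0,0],[0,0,0],[0,0,0]],"dr":[[0,0,0],[0,0,0],[0,0,0],[0,0,0],[0,0,0]],"jaw":[0,0,0,0,0]}'
python3 - <<'E'
from h import *
im=read_camera("top")[:,:,::-1];sc=read_camera("scene")[:,:,::-1]
cv2.imwrite("pics/end.png",np.vstack([cv2.resize(im[60:240,120:480],(560,280)),cv2.resize(sc[100:370,100:640],(560,280))]))
c=camera_info("top")
def proj(X):
    q=c["K"]@(c["R"]@np.array(X)+c["t"]);return (q[:2]/q[2]).round(1)
print("expect round lid",proj([.557,.265,.087]),"square lid",proj([.476,.005,.075]))
E
```

```text
time: 23.4
eef_pos: [0.5569, 0.2662, 0.0328]
tcp_rot: [0.566, 0.824, -0.0, -0.0]
contact_force: [-4.9, -2.2, 5.6]
opening: 0.709
time: 23.82
eef_pos: [0.5571, 0.2663, 0.0314]
tcp_rot: [0.566, 0.824, 0.0, 0.0]
contact_force: [-0.3, -1.1, 0.1]
opening: 1.0
time: 24.23
eef_pos: [0.5568, 0.2662, 0.0313]
tcp_rot: [0.566, 0.824, -0.0, 0.0]
contact_force: [-0.3, -0.6, -0.1]
opening: 1.0
time: 24.65
eef_pos: [0.5575, 0.2664, 0.1342]
tcp_rot: [0.566, 0.824, 0.001, 0.001]
contact_force: [1.0, 0.0, 0.2]
opening: 1.004
time: 25.07
eef_pos: [0.5569, 0.2662, 0.2332]
tcp_rot: [0.566, 0.824, 0.0, 0.0]
contact_force: [0.8, 0.2, 1.5]
opening: 1.003
time: 25.48
eef_pos: [0.5811, 0.4243, 0.2309]
tcp_rot: [0.565, 0.825, 0.0, -0.001]
contact_force: [0.2, -0.2, 0.7]
opening: 1.006
time: 25.9
eef_pos: [0.6056, 0.5795, 0.2302]
tcp_rot: [0.565, 0.825, -0.0, -0.001]
contact_force: [0.4, -0.1, -0.3]
opening: 1.002
time: 26.32
eef_pos: [0.6072, 0.575, 0.2319]
tcp_rot: [0.567, 0.824, 0.0, 0.0]
contact_force: [-0.6, -0.4, -0.5]
opening: 1.002
expect round lid [200.2 131.1] square lid [345.4 177.8]
```

View pics/end.png

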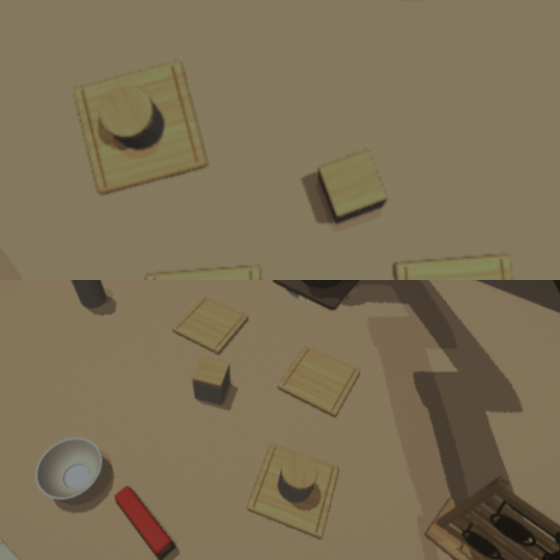

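The round lid is at about (201,132) in the top image against (200,131) expected, so it's centred. The square tin stands on the bare slab, and both are upright. Signing off.

```bash
python3 -c "
from plant import *
print(sign_off())"
```

```text
the job is handed in; nothing more can be done
None
```

The round tin is the full one, and it now stands in the middle of the bamboo tray farthest to the robot's left. The square tin is back on the bare slab.

- **Weighing:** I lifted each tin about 9 cm, square first, held it still and set it back on the slab. The square tin read about 1.5 N (0.15 kg) and the round one about 5 N (0.5 kg).
- **Placing:** I then picked the round tin up again and moved it to the tray. It was lowered in steps of 1 mm or less until it touched and then released, as in both earlier set-downs.
- **Last checks:** Both tins are upright. The round lid is at about (201,132) in the top view, against (200,131) expected for the tray's centre, which is about 1–2 mm. The gripper is open and well clear. The job was handed in at about 26 s.
- **What disagreed:** Before each grasp, the top and wrist cameras differed by about 4–5 mm on the tins, so I split the difference. The tray's corners agreed within 3 mm. A helper script of mine failed once while measuring; it did not move anything. No check failed.

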